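Fit the clip post into the bench stand

ROBOT

A 6-joint arm with a two-finger parallel gripper is mounted at the origin on the work surface. World frame = base frame: x ahead of the robot, y to its left, z up, the work surface at z = 0. Lengths are in mm, angles in rad, forces in N, time in s.
With the tool pointing down it reaches from about 350 to 775 mm from the base axis. Payload 7.3 kg.
Tool frame: the origin (TCP) lies at the very end of the fingers, on their centre line; the grasp point (between the pads) lies 19 mm behind it; z points along the fingers, y is the line along which they close (so a half turn about z gives the same grasp; the last joint's range is limited). The gripper opens to 92 mm and grips with 3 to 60 N. Pads are 19 mm wide; open, the fingers measure 130 mm over their backs; the gripper's body (75 mm by 190 mm) begins 47 mm behind the grasp point.
Start: joints at [-1.37, 0.342, 1.524, -0, 1.275, -0.146], TCP at [178.465, -493.756, 226.741] pointing down, gripper open.
Joint ranges: [-2.53, 2.53], [-0.77, 2.02], [0.04, 2.7], [-1, 4.14], [0.28, 2.66], [-3.11, 3.11]. Speed limits (rad/s): [2.57, 2.57, 3.14, 3.14, 3.14, 3.14].

INTERFACE

Orientations are given as [roll, pitch, yaw] about the fixed x, y, z axes, in that order (R = Rz(yaw) Ry(pitch) Rx(roll)).
In Python, from plant import * gives the robot as it stands.
- The arm moves only by the tool arm_command, never from a script. Its arguments are lists of equal length, an entry for each row: "gripper": the finger opening in mm, from 0 to 91.8; "dp": the shift along the tool's x, y, z in units of 25 mm (1.0 is 25 mm), a list of three; "twist": the turn about the tool's z in units of 5 degrees (1.0 is 5 degrees). A call has exactly 5 rows; each row shifts and turns the commanded pose from where the row before left it, along the tool's axes as they then stand; what a row does not reach is not made up. A row lasts 1/8 s, in which the tool goes at most 62.5 mm and 10.7 degrees, less where a joint would pass 70% of its speed; a pose out of reach is approached as far as the arm can. A call is refused whole if a number of a shift passes 1 or a number of a turn 1, either way. A call with a gripper value outside its range is refused whole. The fingers move at their own pace and stop on an object; the grip force is fixed at half the most. Time passes only in rows, so rows that do not move let the fingers close, or fill a call up. It gives the time, the measured TCP pose, the force, the opening and the grip force at its end, in the units of the state.
- get_obs(): the state, without advancing time (a new reading comes with each control period).
- capture(name): name is "scene" or "top"; returns the picture (384x512x3 uint8, red, green, blue); there is no depth.
- get_calibration(name): a dict with "mtx" (3x3 intrinsics, pixels), "dist_coeffs" ([k1, k2, p1, p2, k3] as OpenCV has them; the pictures are not rectified), "position" and "attitude" of the camera in the world. Camera axes: x right, y down, z forward; pixel columns grow to the right and rows downward; lengths in mm; the calibration is good to about 2 mm. A picture is of the moment at which its call begins. get_calibration takes no time and is no camera call.
- close_job(): hands the job in; it is judged then, once.
The state is a dict: "time": time; "joint_positions": joint angles; "dq": joint speeds; "tau": joint torques, N m; "tool_pos": TCP position; "tcp_rot": TCP orientation; "contact_force": force on the tool from outside, world axes, zero at the start; "moment": the same for the moment, N m; "grip_width": finger opening in mm; "finger_force": force on a finger pad.
Only numpy, scipy, OpenCV 4.12 (cv2) and the standard library are available. Lean on these libraries where they do the work, as an engineer would, in place of code of your own. Each camera call takes 0.05 s, during which the arm holds its last target. There are 200 camera calls.

TASK

Set up the helping hand at the laptop repair bench: take the post with the two copper clips out of the wooden rack, turn it so that its flat shank matches the slot in the yellow stand, and lower it in, fully home and upright, before you let it go. Leave the magnifier post where it is in the rack.

Things in the scene. Friction and masses are not known exactly. Their poses are not given: they have to be found in the camera images.
- clip_post: Loose post to fit (sizes in mm), 0.2 kg, upright in a rack well. Origin: on its axis at the underside of the black collar (68 across, 8 thick), resting on the rack. Below: flat shank 40 (x) by 16 (y), 45 long. Above: blue column 24 (x) by 20 (y), top at 62, gripped by its +y and -y faces. Crossbar along x at height 22, a copper clip at each end (80 from axis, up to 45 high). Half turns are alike.
- lens_post: Magnifier post, loose, to be left alone in the other rack well: same shank, collar and blue column as the clip post, but with one round lens 75 mm across in a black rim, centred 75 mm from the axis along +x, 36 mm above the collar's underside. Origin: on the axis, at the collar's underside; z up.
- rack: Plywood storage rack, fixed, 90 mm (x) by 270 mm (y) on a thin wider foot, top 60 mm above the work surface. Two round wells, 52 mm across and 54 mm deep, at y = -85 and +85 mm; either may hold either post. Origin: centre of its underside.
- slot (a point): Centre of the slot's mouth, in the top face of the yellow stand (fixed), 60 mm above the work surface; z up. Slot 52 mm long along x, 28 mm wide along y, 52 mm deep, 4 mm chamfer round the mouth. Yellow block 90 (x) by 66 (y) on a dark foot plate 150 by 120, 8 thick. Fully home, the post's collar rests on the top face.

How it is judged:
By the outcome, as a careful person would: the job done as asked, in the order asked, and still so for the second after the job is handed in, with the robot touching nothing.
It also fails if it takes over 38 s, if anything falls off the work surface, if the arm or the gripper's body presses on something with over 40 N, if the wrist force passes 120 N, or if a joint passes its speed limit or range.

## Working session

There is one attempt and no reset: what is moved stays moved. The work goes in short steps, Python scripts to look and compute and a tool call to move; the robot and the scene stay as the last step left them, time stands still between calls to the robot, and variables do not carry over. Pictures are saved under pics/ and viewed, at most 10 in all, crops included, and the job is handed in when it is done.

Besides the shell and the picture viewer there is one more tool, called after "Request:" as name(argument=value, ...), one argument or row to a line, values as JSON. arm_command: Moves the arm, as the interface text tells. Its arguments: {"type":"object","properties":{"gripper":{"type":"array"},"dp":{"type":"array"},"twist":{"type":"array"}},"required":["gripper","dp","twist"]}

```bash
mkdir -p pics; ls; python3 - <<'E'
from plant import *
import cv2
for n in ("scene","top"):
    im=capture(n); cv2.imwrite(f"pics/{n}0.png",im[...,::-1]); c=get_calibration(n); print(n,c)
o=get_obs(); print(o)
E
```

```text
pics
scene {'mtx': array([[373.29345262,   0.        , 256.91059591],
       [  0.        , 373.29345262, 198.67437912],
       [  0.        ,   0.        ,   1.        ]]), 'dist_coeffs': array([-0.02594536,  0.        ,  0.        ,  0.        ,  0.        ]), 'position': array([1069.20587761,  137.17382295,  761.83010527]), 'attitude': array([-2.45756019, -0.0142703 ,  1.85435826])}
top {'mtx': array([[409.58392933,   0.        , 254.83197154],
       [  0.        , 409.58392933, 192.15596782],
       [  0.        ,   0.        ,   1.        ]]), 'dist_coeffs': array([-0.10477175,  0.        ,  0.        ,  0.        ,  0.        ]), 'position': array([470.58679068, -18.93364095, 817.9331883 ]), 'attitude': array([-3.03490721,  0.01602077, -1.56220467])}
{'time': 0.1, 'joint_positions': array([-1.37000129e+00,  3.42642337e-01,  1.52490449e+00,  4.15476475e-06,
        1.27543197e+00, -1.45985714e-01]), 'dq': array([ 8.90239198e-04, -3.12453751e-03, -1.87507014e-03, -6.79334895e-05,
        8.97479088e-05, -6.43145948e-04]), 'tau': array([ 2.17385030e-03, -4.32003701e+01, -2.44694906e+01,  7.19736493e-02,
        5.26879902e-02, -5.15536908e-05]), 'tool_pos': array([ 178.38830564, -493.37519754,  226.12596683]), 'tcp_rot': array([-3.14022184e+00, -2.05569328e-04,  3.46779394e-01]), 'contact_force': array([ 0.36386513,  0.01108808, -1.21188679]), 'moment': array([-0.03380497, -0.00684626,  0.01978998]), 'finger_force': 0.0, 'grip_width': 92.00271991224115}
```

View pics/top0.png

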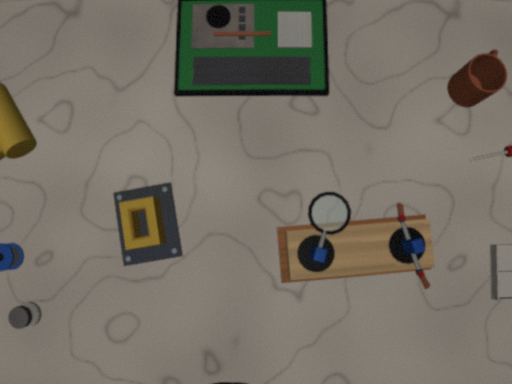

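View pics/scene0.png

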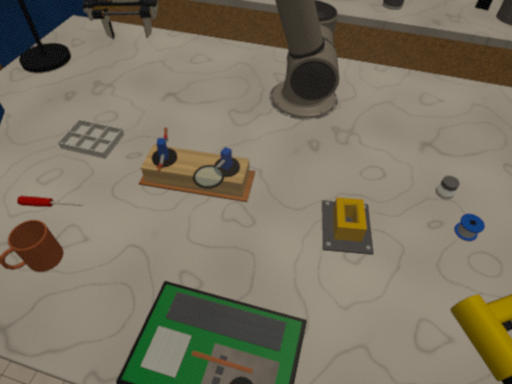

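The top view shows the clip post in the right rack well: collar near (407,245), copper clips at about (401,212) and (424,282). The lens post is in the left well at (316,253). The yellow stand's slot is near (140,222). The scene view agrees, with the stand at (350,215) and the clip post at (162,152).

```bash
cat > h.py <<'E'
import numpy as np, cv2
from plant import *
from scipy.spatial.transform import Rotation as R
def ray(c,uv,z):
    p=cv2.undistortPoints(np.array(uv,float).reshape(-1,1,2),c["mtx"],c["dist_coeffs"])[:,0]
    d=np.c_[p,np.ones(len(p))]@R.from_euler("xyz",c["attitude"]).as_matrix().T
    o=c["position"]; return (o+d*((z-o[2])/d[:,2])[:,None])[:,:2]
def mask(im,lo,hi,box):
    h=cv2.cvtColor(im,cv2.COLOR_RGB2HSV); m=cv2.inRange(h,lo,hi); k=np.zeros_like(m)
    x0,y0,x1,y1=box; k[y0:y1,x0:x1]=m[y0:y1,x0:x1]; return k
def blobs(m,amin=15):
    cs,_=cv2.findContours(m,cv2.RETR_EXTERNAL,cv2.CHAIN_APPROX_NONE)
    return sorted([c for c in cs if cv2.contourArea(c)>amin],key=cv2.contourArea,reverse=True)
def cen(c):
    m=cv2.moments(c); return m["m10"]/m["m00"],m["m01"]/m["m00"]
E
python3 - <<'E'
from h import *
im=cv2.imread("pics/top0.png")[...,::-1].copy(); c=get_calibration("top")
for nm,lo,hi,box,z in [("blue",(105,120,60),(130,255,255),(370,190,450,300),122),
  ("clips",(0,110,50),(8,255,255),(385,195,440,295),95),("collar",(0,0,0),(180,255,50),(370,210,440,280),68),
  ("yellow",(18,120,90),(32,255,255),(100,170,200,270),60)]:
    for b in blobs(mask(im,lo,hi,box)):
        print(nm,cv2.contourArea(b),np.round(cen(b),1),np.round(ray(c,cen(b),z),1),cv2.minAreaRect(ray(c,b,z).astype(np.float32)), cv2.minEnclosingCircle(ray(c,b,z).astype(np.float32)))
# slot hole: dark inside yellow
m=mask(im,(18,120,150),(32,255,255),(100,170,200,270))
cs,h=cv2.findContours(m,cv2.RETR_CCOMP,cv2.CHAIN_APPROX_NONE)
for b,hh in zip(cs,h[0]):
    if cv2.contourArea(b)>40: print("y",hh[3],np.round(cen(b),1),cv2.minAreaRect(ray(c,b,60).astype(np.float32)))
v=np.hstack([cv2.resize(im[180:290,100:190],None,fx=4,fy=4,interpolation=2),cv2.resize(im[190:300,370:450],None,fx=4,fy=4,interpolation=2)])
cv2.imwrite("pics/c1.png",v[...,::-1])
E
```

```text
blue 142.0 [417.3 245.4] [[ 455.5 -285.3]] ((455.3739013671875, -285.6048583984375), (24.65421485900879, 21.18992042541504), 17.52643585205078) ((455.5703125, -286.0898132324219), 13.902525901794434)
clips 35.5 [401.1 215.3] [[ 508.3 -267.4]] ((511.32965087890625, -265.7857360839844), (23.535648345947266, 11.581344604492188), 17.491474151611328) ((511.4356689453125, -266.01544189453125), 11.829034805297852)
clips 30.5 [421.  274.2] [[ 404.2 -301.3]] ((402.6605529785156, -301.8807067871094), (16.59273910522461, 8.919363975524902), 26.58974266052246) ((403.3038635253906, -302.8554382324219), 8.435674667358398)
collar 420.0 [399.4 247. ] [[ 451.4 -272.2]] ((452.88421630859375, -272.93927001953125), (62.76506423950195, 37.89653778076172), 8.117527961730957) ((454.28302001953125, -282.74639892578125), 32.010948181152344)
collar 85.5 [413.8 233.6] [[ 476.1 -299.8]] ((474.9731750488281, -302.1508483886719), (33.202598571777344, 20.015470504760742), 80.71583557128906) ((474.3673400878906, -302.05181884765625), 19.074899673461914)
yellow 1621.5 [138.9 222.9] [[492.4 210.4]] ((492.7172546386719, 210.51470947265625), (91.04322814941406, 66.95612335205078), 10.521400451660156) ((492.8246154785156, 211.2132110595703), 54.8105354309082)Traceback (most recent call last):
  File "<stdin>", line 11, in <module>
TypeError: 'NoneType' object is not subscriptable
```

Request:
arm_command(
  gripper=[70,70,70,70,70],
  dp=[
    [0.87,-0.3,0],
    [0.87,-0.3,0],
    [0.87,-0.3,0],
    [0.87,-0.3,0],
    [0.87,-0.3,0],
  ],
  twist=[0.42,0,0,0,0],
)

```text
time: 0.72
tool_pos: [270.5, -423.5, 226.4]
tcp_rot: [-3.141, 0.0, 0.31]
contact_force: [-0.2, 0.4, 0.3]
grip_width: 69.9
finger_force: 0.0
```

```bash
python3 - <<'E'
from h import *
im=cv2.imread("pics/top0.png")[...,::-1].copy(); c=get_calibration("top")
v=np.hstack([cv2.resize(im[180:280,100:190],None,fx=4,fy=4,interpolation=cv2.INTER_CUBIC),cv2.resize(im[195:295,370:450],None,fx=4,fy=4,interpolation=cv2.INTER_CUBIC)])
cv2.imwrite("pics/c1.png",v[...,::-1])
E
```

```text
(no output)
```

View pics/c1.png

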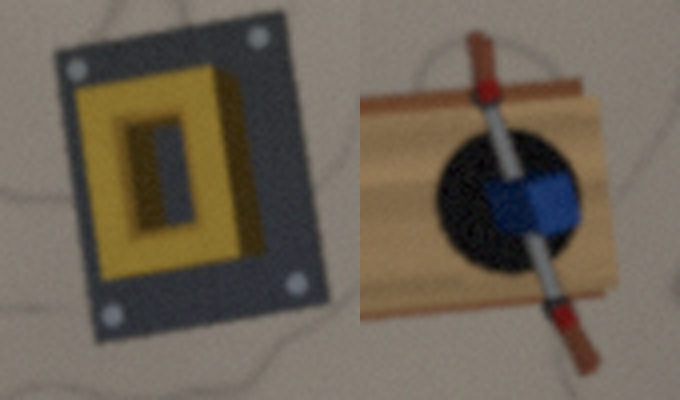

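The crop shows the slot mouth centred in the yellow top face: crop (158,172), which is about (139.5,223) in the full image. The clip post's lit blue top is at crop (553,205). Both match the mask results.

Request:
arm_command(
  gripper=[70,70,70,70,70],
  dp=[
    [0.87,-0.3,0],
    [0.87,-0.3,0],
    [0.87,-0.3,0],
    [0.87,-0.3,0],
    [0.87,-0.3,0],
  ],
  twist=[0,0,0,0,0],
)

```text
time: 1.35
tool_pos: [362.6, -354.6, 226.4]
tcp_rot: [-3.141, 0.0, 0.31]
contact_force: [1.3, 0.2, 0.8]
grip_width: 69.9
finger_force: 0.0
```

Request:
arm_command(
  gripper=[70,70,70,70,70],
  dp=[
    [0.87,-0.3,0],
    [0.87,-0.3,0],
    [0.87,-0.3,0],
    [0.87,-0.3,0],
    [0,0,0],
  ],
  twist=[0,0,0,0,0],
)

```text
time: 1.98
tool_pos: [436.5, -299.2, 226.3]
tcp_rot: [-3.141, 0.0, 0.312]
contact_force: [-0.4, -0.5, -0.1]
grip_width: 70.4
finger_force: 0.0
```

```bash
python3 - <<'E'
from h import *
c=get_calibration("top")
k=ray(c,np.array([[77,87],[211,66],[242,257],[103,279]])/4+[99.6,179.6],60); print(k, k.mean(0))
d=k[0]-k[3]+k[1]-k[2]; print(np.degrees(np.arctan2(d[1],d[0])))
cs=get_calibration("scene"); im=cv2.imread("pics/scene0.png")[...,::-1].copy()
for nm,lo,hi,box,z in [("yellow",(18,120,90),(32,255,255),(325,185,380,250),60),("blue",(105,120,60),(130,255,255),(150,130,178,165),122)]:
    for b in blobs(mask(im,lo,hi,box)): print(nm,cv2.contourArea(b),cv2.boundingRect(b),ray(cs,cen(b),z))
v=np.hstack([cv2.resize(im[185:255,320:380],None,fx=6,fy=6,interpolation=cv2.INTER_CUBIC),cv2.resize(im[115:185,130:190],None,fx=6,fy=6,interpolation=cv2.INTER_CUBIC)])
cv2.imwrite("pics/c2.png",v[...,::-1])
E
```

```text
[[532.42249245 250.69906206]
 [542.87914801 186.47497523]
 [453.9156947  168.99902752]
 [442.61515348 234.73756189]] [492.95812216 210.22765667]
10.594241409777673
yellow 1159.5 (334, 197, 33, 44) [[511.7466532  212.12146255]]
blue 106.5 (157, 139, 11, 20) [[ 475.87819805 -271.88881772]]
```

View pics/c2.png

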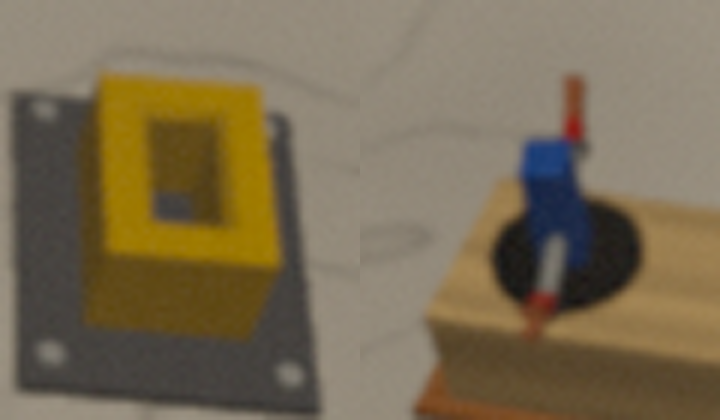

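The second crop shows the yellow top face centred at scene (351.3,213.3) and the blue top at scene (161.8,141.7). I'll cross-check these against the top view.

```bash
python3 - <<'E'
from h import *
cs=get_calibration("scene"); print(ray(cs,[[351.0,213.0]],60),ray(cs,[[161.5,141.4]],122))
t=get_calibration("top"); im=capture("top"); o=get_obs(); print(o["tool_pos"],o["tcp_rot"])
cv2.imwrite("pics/t2.png",cv2.resize(im[170:310,300:512],None,fx=3.5,fy=3.5,interpolation=2)[...,::-1])
E
```

```text
[[494.16173597 212.02885914]] [[ 456.86879972 -282.33341035]]
[ 435.83683292 -299.81391537  226.31503917] [-3.14100495e+00  7.54414630e-04  3.11530661e-01]
```

View pics/t2.png

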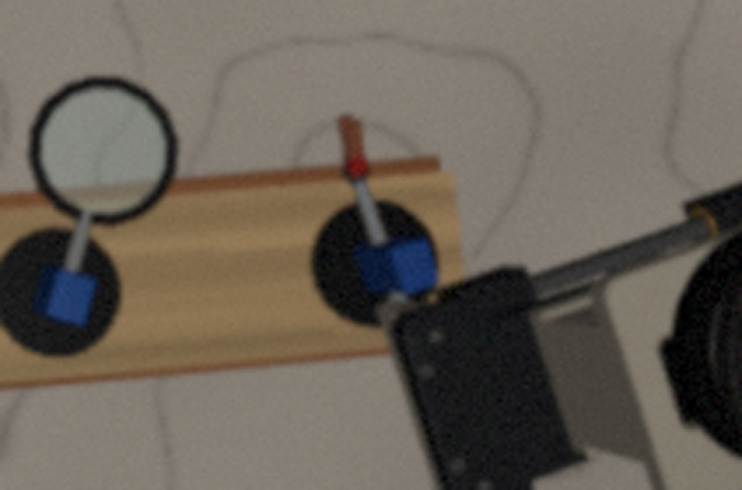

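The gripper sits just short of the clip post, whose blue top is at crop (413,267). The two views agree within 3 mm: post about (456,-284), slot about (493.5,211). I'll centre over the post and descend.

Request:
arm_command(
  gripper=[70,70,70,70,70],
  dp=[
    [0.95,-0.35,0],
    [0,0,1],
    [0,0,1],
    [0,0,0.5],
    [0,0,0],
  ],
  twist=[0,0,0,0,0],
)

```text
time: 2.65
tool_pos: [455.1, -284.8, 163.6]
tcp_rot: [-3.14, 0.001, 0.309]
contact_force: [-0.1, -0.3, -0.1]
grip_width: 70.1
finger_force: 0.0
```

```bash
python3 - <<'E'
from h import *
im=capture("scene"); o=get_obs(); print(o["tool_pos"],o["tcp_rot"])
cv2.imwrite("pics/s3.png",cv2.resize(im[60:210,90:270],None,fx=4,fy=4,interpolation=2)[...,::-1])
E
```

```text
[ 455.64182006 -285.06019892  164.51855613] [3.14144842e+00 7.90767344e-05 3.09610576e-01]
```

View pics/s3.png

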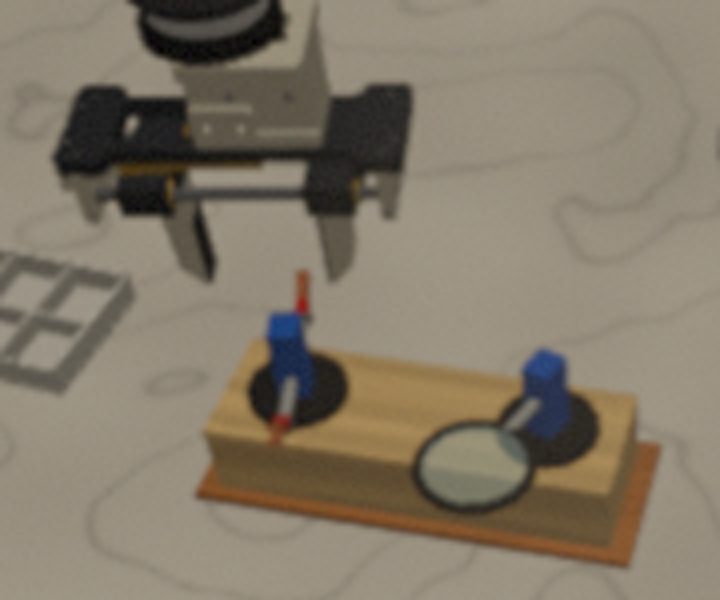

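The fingers, with tips at crop (205,275) and (335,275), straddle the blue column at (287,325) along its y. The path down is clear. Descending and closing.

Request:
arm_command(
  gripper=[70,70,70,70,70],
  dp=[
    [0,0,1],
    [0,0,1],
    [0,0,1],
    [0,0,0.45],
    [0,0,0],
  ],
  twist=[0,0,0,0,0],
)

```text
time: 3.32
tool_pos: [455.9, -284.8, 78.2]
tcp_rot: [3.142, 0.0, 0.31]
contact_force: [-0.2, -0.6, 0.4]
grip_width: 70.2
finger_force: 0.0
```

Request:
arm_command(
  gripper=[10,10,10,10,10],
  dp=[
    [0,0,0],
    [0,0,0],
    [0,0,0],
    [0,0,0],
    [0,0,0],
  ],
  twist=[0,0,0,0,0],
)

```text
time: 3.95
tool_pos: [455.8, -284.6, 78.0]
tcp_rot: [3.141, 0.0, 0.31]
contact_force: [0.3, 0.1, -0.2]
grip_width: 24.4
finger_force: 0.0
```

Request:
arm_command(
  gripper=[10,10,10,10,10],
  dp=[
    [0,0,0],
    [0,0,0],
    [0,0,0],
    [0,0,-0.1],
    [0,0,-0.9],
  ],
  twist=[0,0,0,0,0],
)

```text
time: 4.58
tool_pos: [454.6, -283.5, 101.7]
tcp_rot: [-3.138, 0.002, 0.31]
contact_force: [-0.9, 0.6, -1.6]
grip_width: 20.1
finger_force: 30.0
```

Request:
arm_command(
  gripper=[10,10,10,10,10],
  dp=[
    [0,0,-1],
    [0,0,-1],
    [0,0,-1],
    [0,0,-1],
    [0,0,-0.6],
  ],
  twist=[0,0,0,0,0],
)

```text
time: 5.2
tool_pos: [455.9, -284.5, 219.0]
tcp_rot: [3.141, -0.0, 0.31]
contact_force: [-0.1, -0.6, -2.1]
grip_width: 19.7
finger_force: 30.0
```

```bash
python3 - <<'E'
from h import *
im=capture("scene"); o=get_obs(); print(o["tool_pos"],o["tcp_rot"],o["grip_width"],o["finger_force"],o["contact_force"],o["moment"])
cv2.imwrite("pics/s4.png",cv2.resize(im[20:190,90:290],None,fx=3.5,fy=3.5,interpolation=2)[...,::-1])
E
```

```text
[ 456.42680917 -285.00624889  220.56129412] [ 3.13880538e+00 -1.74543081e-03  3.10218113e-01] 19.831576540981757 29.99985158443451 [ 0.57407483 -0.90401665 -0.08828679] [-0.06022429 -0.02225448  0.06017372]
```

View pics/s4.png

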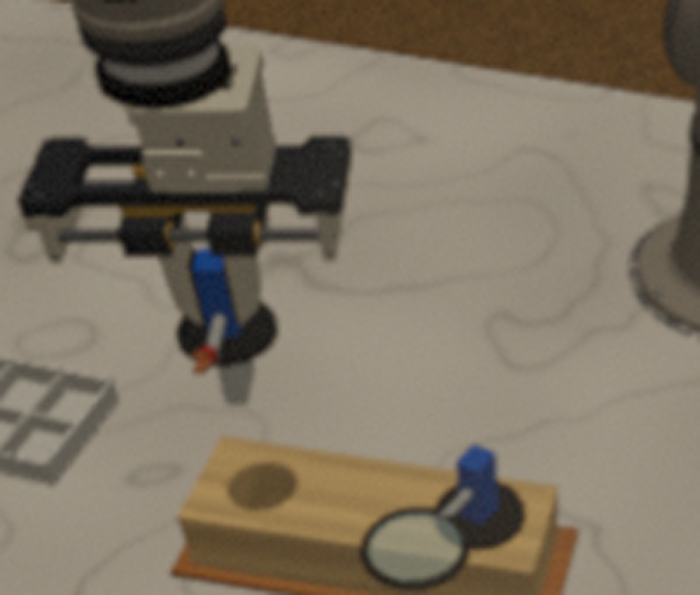

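The post came out upright in the grip, its shank tip at crop (237,400) clear of the empty well at (262,487). The lens post is untouched. Carrying it over the lens post to the stand and turning 7°.

Request:
arm_command(
  gripper=[10,10,10,10,10],
  dp=[
    [0,0,0],
    [0,0,0],
    [0.2,-0.5,0],
    [0.26,-0.96,0],
    [0.26,-0.96,0],
  ],
  twist=[0.72,0.71,0,0,0],
)

```text
time: 5.88
tool_pos: [462.2, -220.2, 217.3]
tcp_rot: [-3.14, 0.001, 0.187]
contact_force: [-0.6, -0.0, -1.7]
grip_width: 19.6
finger_force: 30.0
```

Request:
arm_command(
  gripper=[10,10,10,10,10],
  dp=[
    [0.26,-0.96,0],
    [0.26,-0.96,0],
    [0.26,-0.96,0],
    [0.26,-0.96,0],
    [0.26,-0.96,0],
  ],
  twist=[0,0,0,0,0],
)

```text
time: 6.5
tool_pos: [471.8, -96.1, 217.5]
tcp_rot: [-3.141, 0.001, 0.187]
contact_force: [0.4, 1.0, -1.4]
grip_width: 19.5
finger_force: 30.0
```

Request:
arm_command(
  gripper=[10,10,10,10,10],
  dp=[
    [0.26,-0.96,0],
    [0.26,-0.96,0],
    [0.26,-0.96,0],
    [0.26,-0.96,0],
    [0.26,-0.96,0],
  ],
  twist=[0,0,0,0,0],
)

```text
time: 7.12
tool_pos: [481.4, 27.7, 217.5]
tcp_rot: [-3.141, 0.001, 0.187]
contact_force: [0.6, 0.3, -1.5]
grip_width: 19.6
finger_force: 30.0
```

Request:
arm_command(
  gripper=[10,10,10,10,10],
  dp=[
    [0.26,-0.96,0],
    [0.26,-0.96,0],
    [0.26,-0.96,0],
    [0.26,-0.96,0],
    [0.26,-0.96,0],
  ],
  twist=[0,0,0,0,0],
)

```text
time: 7.75
tool_pos: [491.0, 151.5, 217.4]
tcp_rot: [-3.141, 0.001, 0.187]
contact_force: [0.2, 0.7, -1.4]
grip_width: 19.6
finger_force: 30.0
```

Request:
arm_command(
  gripper=[10,10,10,10,10],
  dp=[
    [0.2,-0.9,0],
    [0.2,-0.9,0],
    [0.14,-0.54,0.6],
    [0,0,1],
    [0,0,0.6],
  ],
  twist=[0,0,0,0,0],
)

```text
time: 8.38
tool_pos: [493.0, 210.0, 160.6]
tcp_rot: [3.141, 0.003, 0.186]
contact_force: [0.9, 0.1, -2.3]
grip_width: 19.8
finger_force: 30.0
```

Request:
arm_command(
  gripper=[10,10,10,10,10],
  dp=[
    [0,0,0],
    [0,0,0],
    [0,0,0],
    [0,0,0],
    [0,0,0],
  ],
  twist=[0,0,0,0,0],
)

```text
time: 9.0
tool_pos: [494.5, 210.0, 163.3]
tcp_rot: [3.142, -0.001, 0.185]
contact_force: [0.0, 0.7, -2.5]
grip_width: 20.0
finger_force: 30.0
```

```bash
python3 - <<'E'
from h import *
im=capture("scene"); t=capture("top"); o=get_obs(); print(o["tool_pos"],o["tcp_rot"],o["grip_width"])
f=lambda a:cv2.resize(a,(400,560),interpolation=cv2.INTER_CUBIC)
cv2.imwrite("pics/s5.png",np.hstack([f(im[125:265,300:400]),f(t[150:290,85:185])])[...,::-1])
E
```

```text
[494.37408796 209.96762724 163.09312694] [ 3.14149951e+00 -2.75925390e-04  1.85328363e-01] 19.943674004328418
```

View pics/s5.png

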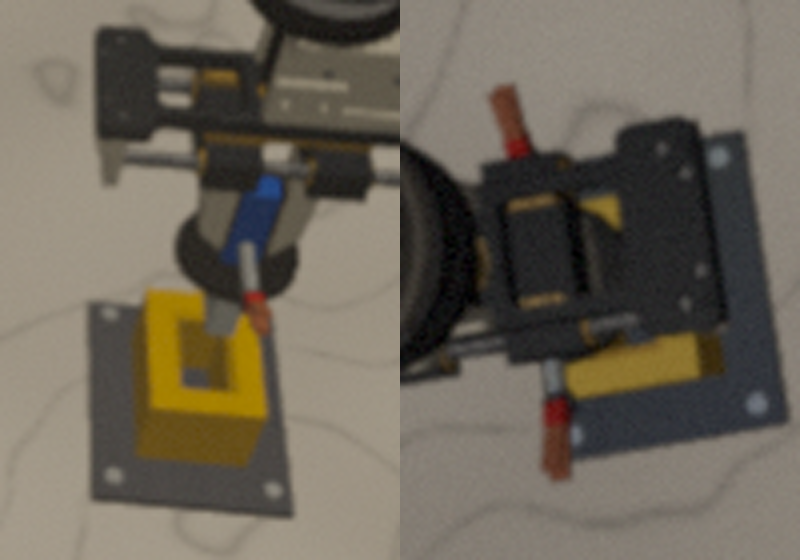

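The post hangs upright over the stand with its shank tip at left crop (220,330), by the slot's far side. Red clip roots are at right crop (515,145) and (556,410). I'll compute the remaining offset from them.

```bash
python3 - <<'E'
from h import *
t=get_calibration("top"); s=get_calibration("scene")
r=ray(t,np.array([[115,145],[156,410]])/4+[84.6,149.6],145+22); d=r[0]-r[1]
print("mid",r.mean(0),np.hypot(*d),np.degrees(np.arctan2(d[1],d[0])))
# collar ellipse centre (scene), underside z~145 +4
print("collar",ray(s,np.array([[237,250]])/4+[299.6,124.6],149))
print("shank tip",ray(s,np.array([[219,330]])/4+[299.6,124.6],101))
print("slot",ray(s,np.array([[[204,350]]])[0]/4+[299.6,124.6],60))
E
```

```text
mid [495.54774089 212.3351974 ] 108.95767989844055 11.294865245129225
collar [[490.67251434 210.15101891]]
shank tip [[508.77478339 212.84192518]]
slot [[491.75091496 210.77522729]]
```

All estimates agree within about 3 mm, inside the 6 mm clearance. Lowering gently.

Request:
arm_command(
  gripper=[10,10,10,10,10],
  dp=[
    [0,0,0.6],
    [0,0,0.6],
    [0,0,0.4],
    [0,0,0.3],
    [0,0,0.3],
  ],
  twist=[0,0,0,0,0],
)

```text
time: 9.72
tool_pos: [494.4, 210.0, 107.4]
tcp_rot: [3.142, -0.0, 0.185]
contact_force: [-0.1, 0.7, -2.2]
grip_width: 19.7
finger_force: 30.0
```

Request:
arm_command(
  gripper=[10,10,10,10,10],
  dp=[
    [0,0,0.4],
    [0,0,0.3],
    [0,0,0.25],
    [0,0,0.15],
    [0,0,0],
  ],
  twist=[0,0,0,0,0],
)

```text
time: 10.35
tool_pos: [494.2, 209.9, 80.2]
tcp_rot: [3.141, 0.0, 0.185]
contact_force: [-0.2, -0.2, -2.0]
grip_width: 19.8
finger_force: 30.0
```

Request:
arm_command(
  gripper=[10,10,10,10,10],
  dp=[
    [0,0,0.05],
    [0,0,0.05],
    [0,0,0],
    [0,0,0],
    [0,0,0],
  ],
  twist=[0,0,0,0,0],
)

```text
time: 10.98
tool_pos: [494.5, 210.0, 78.0]
tcp_rot: [3.142, -0.0, 0.185]
contact_force: [0.5, -0.7, -1.0]
grip_width: 19.8
finger_force: 30.0
```

Request:
arm_command(
  gripper=[10,10,10,10,10],
  dp=[
    [0,0,0.03],
    [0,0,0.03],
    [0,0,0],
    [0,0,0],
    [0,0,0],
  ],
  twist=[0,0,0,0,0],
)

```text
time: 11.6
tool_pos: [494.5, 210.0, 78.0]
tcp_rot: [3.141, -0.001, 0.185]
contact_force: [-3.8, -2.1, 12.7]
grip_width: 19.9
finger_force: 30.0
```

The collar is seated: 12.7 N upward at z = 78, the same height as at the grasp. Releasing and rising.

Request:
arm_command(
  gripper=[60,60,60,60,60],
  dp=[
    [0,0,0],
    [0,0,0],
    [0,0,0],
    [0,0,0],
    [0,0,0],
  ],
  twist=[0,0,0,0,0],
)

```text
time: 12.22
tool_pos: [494.3, 210.0, 76.3]
tcp_rot: [3.141, 0.0, 0.185]
contact_force: [0.1, -0.4, 0.3]
grip_width: 59.2
finger_force: 0.0
```

Request:
arm_command(
  gripper=[60,60,60,60,60],
  dp=[
    [0,0,-0.5],
    [0,0,-1],
    [0,0,-1],
    [0,0,-1],
    [0,0,-1],
  ],
  twist=[0,0,0,0,0],
)

```text
time: 12.85
tool_pos: [494.4, 210.0, 190.8]
tcp_rot: [3.142, -0.001, 0.185]
contact_force: [-0.1, 0.8, -0.1]
grip_width: 60.4
finger_force: 0.0
```

Request:
arm_command(
  gripper=[60,60,60,60,60],
  dp=[
    [0,0,-0.5],
    [-0.8,0,0],
    [-0.8,0,0],
    [-0.8,0,0],
    [0,0,0],
  ],
  twist=[0,0,0,0,0],
)

```text
time: 13.48
tool_pos: [434.4, 198.8, 201.6]
tcp_rot: [3.141, 0.0, 0.186]
contact_force: [-0.6, 0.4, 0.2]
grip_width: 60.1
finger_force: 0.0
```

```bash
python3 - <<'E'
from h import *
im=capture("scene"); o=get_obs(); print(o["tool_pos"],o["contact_force"],o["grip_width"])
cv2.imwrite("pics/s6.png",cv2.resize(im[80:270,130:400],None,fx=2.9,fy=2.9,interpolation=cv2.INTER_CUBIC)[...,::-1])
E
```

```text
[435.43665857 198.96291342 201.7331533 ] [ 0.3338122   0.26550841 -0.27389944] 60.00098423460015
```

View pics/s6.png

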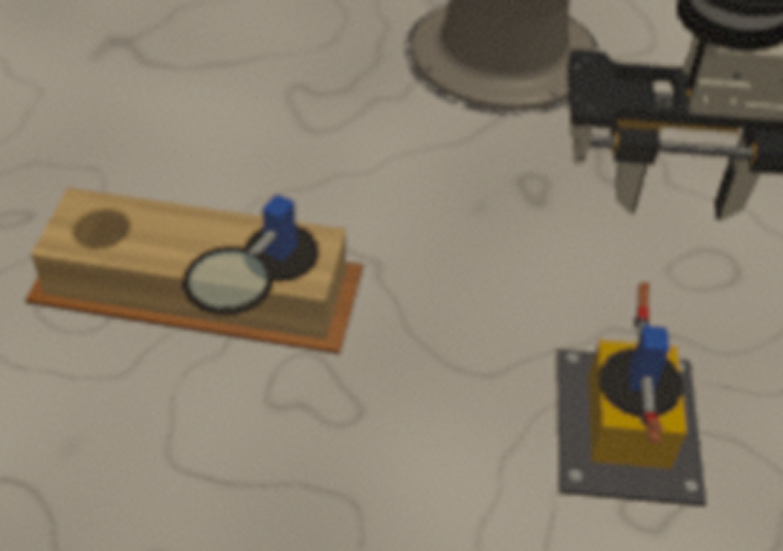

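The clip post stands upright in the yellow stand with its collar flat on the top face at crop (640,382). The lens post is still in its well at (282,245), and the gripper is clear.

```bash
python3 -c "
from plant import *
print(close_job())"
```

```text
the job is handed in; nothing more can be done
None
```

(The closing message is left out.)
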